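Set the stave gauge and hold its sprung rod at the mark

TASK

On the stave gauge, slide the cursor along its track until its needle is level with the free end of the pattern stave clamped beside it, and let go of the cursor. Then pull the sprung rod out of its barrel by its upright wooden pull until the rod's pointer is level with the cursor's needle, and finish while still gripping the pull and holding the rod steady there against its spring. Leave the cursor where you set it, and do not disturb the pail, the mallet or the offcut lying around.

Things in the scene. Friction and masses are not known exactly. Their poses are not given: they have to be found in the camera images.
- gauge: Stave gauge, a brown board 270 x 460 mm, 18 thick, screwed to the bench. Origin on the bench plane; board spans x -155 to 115, y -250 to 210 mm. +y is the measuring direction. Lanes along y: stave at x=-105, cursor track at x=-30, rod at x=+60. Rod's dark barrel 46 wide, top 64 mm up, y -230 to -60, collar to -50. Stave's dark hood 66 wide, screw top 60 mm up, y -247 to -127.
- cursor (a joint): Position of the cursor along its track, m: 0 to 0.20, growing towards the gauge's +y. Its needle lies at gauge y = -0.040 + this value. Stiff slide (about 2 N of friction): it stays where it is left.
- cursor_grip (a point): Grip point of the cursor, on its pale upright wooden fin's centre, 63 mm above the bench. The fin is 30 mm wide (gauge x), 16 mm thick (gauge y), from 39 to 77 mm above the bench, on a dark metal carriage 36 x 30 mm that runs on two aluminium rails. Axes as the gauge.
- cursor_needle (a point): Centre line of the cursor's needle: a thin steel bar, 3 mm wide, sticking out both sides of the carriage along gauge x, to x = -92.5 mm over the stave and to x = +1 mm towards the rod, 36 mm above the bench; same gauge y as the fin's centre. Axes as the gauge.
- stave_end (a point): Middle of the top edge of the free (+y) end of the pattern stave: a pale flat piece of wood, 50 mm wide, 14 mm thick, lying on the board (top 32 mm above the bench), its other end in the hood. Fixed. The cursor's needle must be level with it in gauge y. Axes as the gauge.
- rod (a joint): How far the rod is pulled out, m: 0 (home) to 0.15, growing towards the gauge's +y. The pointer lies at gauge y = 0.000 + this value. An inner spring pulls it home: 2 N at 0, rising by 0.5 N per 10 mm; it runs home when released. It starts home.
- rod_grip (a point): Grip point of the rod's pull, on its centre, 87 mm above the bench. The pull is an upright pale wooden block 30 mm wide (gauge x), 18 mm thick (gauge y), 30 to 105 mm above the bench. The steel rod (12 mm thick, axis 45 mm above the bench) runs from it in gauge -y to the barrel; 41 mm free between pull and collar at home. Axes as the gauge.
- rod_pointer (a point): Tip of the rod's pointer, a thin steel bar 3 mm wide sticking out of the foot of the pull in gauge -x towards the cursor, 35 mm above the bench; tip at gauge x about 0, same gauge y as the block's centre. Axes as the gauge.
- pail: Small pale wooden pail, 110 mm across the rim, 85 mm tall, loose, past the gauge's -y end (bystander). Origin under its centre.
- mallet: Wooden mallet lying flat, dark head 48 mm thick and 90 mm long, pale handle, 235 mm long in all, loose, past the gauge's +y end (bystander). Origin under a point on its handle 90 mm from the head's axis.
- offcut: Pale wooden offcut block 90 x 50 x 35 mm, loose, past the gauge's +y end (bystander). Origin under its centre.

How it is judged:
On the way, in this order (a step that is already met when the one before it is completed fails the run):
1. the cursor's needle is level with the stave's free end (within 6 mm) and let go, the rod still home (out less than 10 mm) (y of cursor_needle in the frame of stave_end between -0.006 and 0.006 m and contact force between the fingers and cursor below 0.3 N and value of joint rod below 0.01 m), for 0.2 s.
2. the rod is pulled out by its pull until its pointer is level with the cursor's needle (within 6 mm) and held (y of rod_pointer in the frame of cursor_needle between -0.006 and 0.006 m and contact force between the fingers and rod above 1.5 N), for 0.3 s.
At the end, for the whole second after the job is handed in: The cursor's needle is within 6 mm of the stave's free end along the gauge and untouched; the rod's pointer is within 6 mm of the cursor's needle along the gauge, still (under 10 mm/s), and the fingers are holding the rod (over 1.5 N of contact) (all of step 2 and y of cursor_needle in the frame of stave_end between -0.006 and 0.006 m and velocity of joint rod between -0.01 and 0.01 m/s and contact force between anything else and cursor below 0.3 N); the arm keeps its last pose, push and grip.
It fails at once if the pail, mallet or offcut is moved more than 20 mm (distance of any of pail, mallet, offcut from where it was at the start of the episode above 0.02 m).
It also fails if it takes over 43 s, if anything falls off the work surface, if the arm or the gripper's body presses on something with over 40 N, if the wrist force passes 120 N, or if a joint passes its speed limit or range.

ROBOT

A 7-joint arm with a two-finger parallel gripper is mounted at the origin on the work surface. World frame = base frame: x ahead of the robot, y to its left, z up, the work surface at z = 0. Lengths are in m, angles in rad, forces in N, time in s.
With the tool pointing down it reaches from about 0.35 to 0.9 m from the base axis. Payload 8.1 kg.
Tool frame: the origin (TCP) lies between the finger pads; the fingertips stand 8 mm ahead of it and the grasp point (between the pads) lies 11 mm behind it (arm.tcp_to_tips is the distance from the TCP to the fingertips, in m); z points along the fingers, x is the direction in which the jaws open and shut, and the axes are right-handed (so a half turn about z gives the same grasp; the last joint's range is limited). The gripper opens to 92 mm and grips with 3 to 60 N. Pads are 19 mm wide; open, the fingers measure 130 mm over their backs; the gripper's body (75 mm by 190 mm) begins 47 mm behind the grasp point.
Start: joints at [1.166, 0.434, 0.025, 1.573, -0.012, 1.134, -0.075], TCP at [0.186, -0.597, 0.21] pointing down, gripper open.
Joint ranges: [-2.62, 2.62], [-0.44, 2.09], [-1.27, 1.32], [0.08, 2.57], [-1.32, 4.46], [0.12, 2], [-2.74, 2.74]. Speed limits (rad/s): [2.22, 2.22, 3.01, 3.01, 3.14, 3.14, 3.14].

INTERFACE

Orientations are given as a rotation vector (axis times angle).
In Python, from cell import arm, eyes gives the robot as it stands.
- The arm moves only by the tool play_rows, never from a script. Its argument "rows" is a list of rows, each a list of 3 entries, a list of its own where there are three numbers: the shift along the tool's x, y, z each as a share of 50 cm, from -1 to 1, then the turn, a rotation vector about the tool's x, y, z each as a share of 60 degrees, from -1 to 1, then the opening, from -1 (shut) to 1 (fully open), so that 0 is half open. In form: [[[dx, dy, dz], [ax, ay, az], grip], ...]. A call has 1 to 10 rows; each row is the pose to reach, as a shift and turn from the pose commanded when the call began, along the tool's axes at that moment; what a row does not reach only later rows make up. A row lasts 1/10 s, in which the tool goes at most 50 mm and 8.59 degrees, less where a joint would pass 70% of its speed; a pose out of reach is approached as far as the arm can. A call with a number of a shift or a turn outside -1 to 1 is refused whole. A call with a gripper value outside its range is refused whole. The fingers move at their own pace and stop on an object; "newtons" is the grip in N (left out, the last holds). Time passes only in rows, so rows that repeat a pose let the fingers close. It gives the time, the measured TCP pose, the force and the opening at its end, in the units of the state.
- arm.observe(): the state, without advancing time (a new reading comes with each control period).
- eyes.get_image(name): name is "scene" or "side" or "wrist"; returns (picture, depth): 480x640x3 uint8, red, green, blue; 480x640 float32, m along the optical axis (not along the pixel's ray), 0 where there is no reading.
- eyes.get_calibration(name): a dict with "intrinsics" (3x3 intrinsics, pixels), "R" (3x3) and "t" (3): a world point X has camera coordinates R X + t. Camera axes: x right, y down, z forward; pixel columns grow to the right and rows downward; lengths in m; the calibration is good to about 2 mm. The wrist camera is an equidistant fisheye: a pixel r from the principal point sees the ray r / f radians off the axis. A picture is of the moment at which its call begins: read the wrist's pose just before it. get_calibration takes no time and is no camera call; for the wrist camera it gives the pose at the moment of the call.
- arm.sign_off(): hands the job in, once; it reports no verdict.
The state is a dict: "clock": time; "joints": joint angles; "dq": joint speeds; "joint_efforts": joint torques, N m; "position": TCP position; "ee_rot": TCP orientation; "force": force on the tool from outside, world axes, zero at the start; "ft_torque": the same for the moment, N m; "width": opening from 0.0 (shut) to 1.0 (fully open).
Only numpy, scipy, OpenCV 4.12 (cv2) and the standard library are available. Lean on these libraries where they do the work, as an engineer would, in place of code of your own. Each camera call takes 0.05 s, during which the arm holds its last target.

## Working session

There is one attempt and no reset: what is moved stays moved. The work goes in short steps, Python scripts to look and compute and a tool call to move; the robot and the scene stay as the last step left them, time stands still between calls to the robot, and variables do not carry over. Pictures are saved under pics/ and viewed, and the job is handed in when it is done.

Besides the shell and the picture viewer there is one more tool, called in YAML: its name, and indented under it one key for each argument. play_rows: Moves the arm, as the interface text tells. Its arguments: {"type":"object","properties":{"rows":{"type":"array","items":{"type":"array"}},"newtons":{"type":"number"}},"required":["rows"]}

```bash
ls; mkdir -p pics; python3 - <<'E'
from cell import arm, eyes
import cv2,numpy as np
print(arm.observe())
for n in ["scene","side"]:
    im,d=eyes.get_image(n); cv2.imwrite(f"pics/{n}0.png",im[:,:,::-1]); np.savez(f"pics/{n}0.npz",im=im,d=d)
    c=eyes.get_calibration(n); print(n,c)
E
```

```text
pics
{'clock': 0.0, 'joints': array([ 1.16641624,  0.43522884,  0.02496355,  1.57410479, -0.01157576,
        1.13398368, -0.07510687]), 'dq': array([-0.00134409, -0.00120881,  0.00137222,  0.00032031,  0.00073531,
       -0.00240761,  0.00128334]), 'joint_efforts': array([ 8.09691096e-05, -6.67850733e+01,  9.86046642e-01, -3.14458358e+01,
       -6.03293977e-02,  4.28279070e-02,  1.82366707e-04]), 'position': array([ 0.18554267, -0.59626025,  0.20903828]), 'ee_rot': array([-2.52942345e+00,  1.86187541e+00,  2.13833404e-03]), 'force': array([ 0.75015026, -1.40799288, -0.19829391]), 'ft_torque': array([0.02992831, 0.00023653, 0.03476881]), 'width': 0.9994276535264587}
scene {'intrinsics': array([[522.02477687,   0.        , 325.82935233],
       [  0.        , 522.02477687, 241.19437828],
       [  0.        ,   0.        ,   1.        ]]), 'R': array([[-0.36396076,  0.9313687 ,  0.00921472],
       [ 0.76591355,  0.30490443, -0.56604746],
       [-0.53000849, -0.19896139, -0.82432115]]), 't': array([ 0.21196103, -0.38581523,  1.55734792])}
side {'intrinsics': array([[574.64913815,   0.        , 324.78259641],
       [  0.        , 574.64913815, 235.05113204],
       [  0.        ,   0.        ,   1.        ]]), 'R': array([[ 9.58880092e-01, -2.83811388e-01, -2.56615064e-04],
       [-2.19106000e-01, -7.39692318e-01, -6.36276541e-01],
       [ 1.80392712e-01,  6.10169133e-01, -7.71461015e-01]]), 't': array([-0.56625834,  0.16148563,  1.19319264])}
```

View pics/scene0.png

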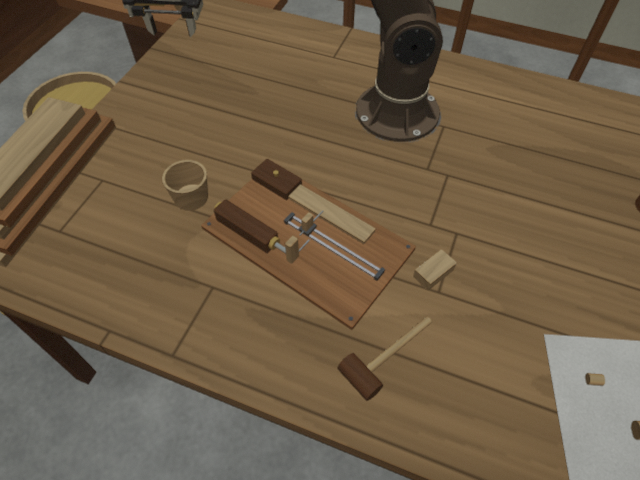

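View pics/side0.png

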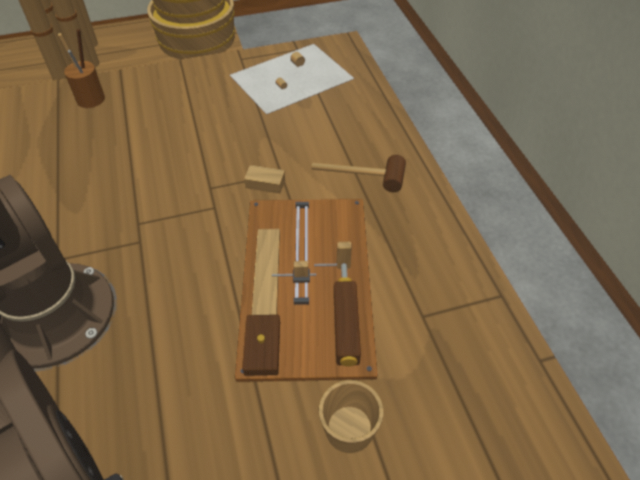

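The side view shows the board with corners near (250,200), (362,200), (376,377) and (237,378). The stave end is near (267,229), the cursor fin near (301,270) and the pull near (344,252). Next I'll enlarge these areas and measure them.

```bash
python3 - <<'E'
import cv2,numpy as np
a=cv2.imread("pics/side0.png")[190:390,225:385]; cv2.imwrite("pics/side_c.png",cv2.resize(a,None,fx=3,fy=3,interpolation=cv2.INTER_CUBIC))
a=cv2.imread("pics/scene0.png")[150:335,195:425]; cv2.imwrite("pics/scene_c.png",cv2.resize(a,None,fx=3,fy=3,interpolation=cv2.INTER_CUBIC))
E
```

```text
(no output)
```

View pics/side_c.png

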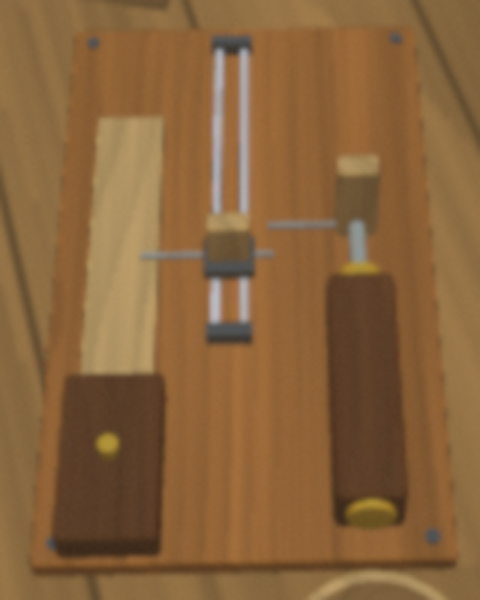

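View pics/scene_c.png

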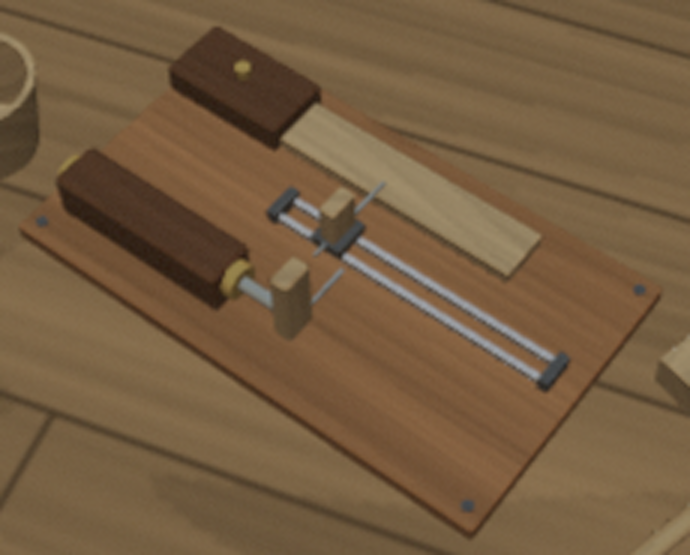

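```bash
cat > h.py <<'E'
import numpy as np
from cell import eyes
C={n:eyes.get_calibration(n) for n in("scene","side")}
OFF={"side":(225,190),"scene":(195,150)}
def ray(n,u,v,z,crop=True):
    c=C[n]
    if crop: u=(u+.5)/3-.5+OFF[n][0]; v=(v+.5)/3-.5+OFF[n][1]
    d=c["R"].T@np.linalg.inv(c["intrinsics"])@[u,v,1]; o=-c["R"].T@c["t"]
    return (o+d*(z-o[2])/d[2])
def fit(g,w):
    g=np.array(g)[:,:2];w=np.array(w)[:,:2]
    gc,wc=g.mean(0),w.mean(0); H=(g-gc).T@(w-wc)
    th=np.arctan2(H[0,1]-H[1,0],H[0,0]+H[1,1]); R=np.array([[np.cos(th),-np.sin(th)],[np.sin(th),np.cos(th)]])
    t=wc-R@gc; return th,R,t,(w-(g@R.T+t))
E
python3 - <<'E'
from h import *
np.set_printoptions(precision=4,suppress=True)
g=[];w=[]
for n,pts in {"side":[((-.155,.21),77,30),((.115,.21),414,29),((.115,-.25),457,562),((-.155,-.25),33,567)],
 "scene":[((-.155,.21),660,292),((.115,.21),470,530),((.115,-.25),22,229)]}.items():
    for p,u,v in pts: g.append(p);w.append(ray(n,u,v,.018))
th,R,t,res=fit(g,w); print(np.degrees(th),t);print(res*1000)
inv=lambda p:(R.T@(p[:2]-t))*1000
for lab,n,u,v,z in [("stave","side",98,117,.032),("stave","side",163,117,.032),("stave","scene",540,238,.032),("stave","scene",510,275,.032),
 ("needleL","side",142,255,.036),("needleR","side",272,253,.036),("needleL","scene",382,185,.036),("ptr tip","side",268,224,.035),("ptr tip","scene",342,271,.035),
 ("fintop","side",228,221,.077),("fintop","scene",339,198,.077),("pulltop","side",358,165,.105),("pulltop","scene",292,268,.105)]:
    p=ray(n,u,v,z); print(lab,n,p,inv(p))
E
```

```text
-15.440066148782687 [ 0.5518 -0.0609]
[[ 0.3952 -1.6157]
 [-2.2417 -4.9167]
 [-2.0367 -2.1334]
 [ 2.3306 -1.7616]
 [ 4.034   0.4967]
 [-3.0485  0.7644]
 [ 0.5671  9.1662]]
stave side [0.4542 0.0757 0.032 ] [-130.4236  105.6582]
stave side [0.5011 0.0618 0.032 ] [-81.5418 104.7537]
stave scene [0.4572 0.0787 0.032 ] [-128.309   109.2929]
stave scene [0.5008 0.0678 0.032 ] [-83.4281 110.4552]
needleL side [ 0.4566 -0.0607  0.036 ] [-91.8238 -25.2426]
needleR side [ 0.5446 -0.085   0.036 ] [ -0.5266 -25.2045]
needleL scene [ 0.4571 -0.0595  0.036 ] [-91.6226 -23.9107]
ptr tip side [ 0.549  -0.0591  0.035 ] [-3.1869  0.9493]
ptr tip scene [ 0.5488 -0.0576  0.035 ] [-3.8092  2.3609]
fintop side [ 0.5156 -0.0791  0.077 ] [-30.0911 -27.1964]
fintop scene [ 0.5114 -0.0747  0.077 ] [-35.2988 -24.16  ]
pulltop side [ 0.6082 -0.0787  0.105 ] [59.1044 -2.2088]
pulltop scene [ 0.6042 -0.0736  0.105 ] [53.8937  1.6918]
```

```bash
cat >> h.py <<'E'
from scipy.spatial.transform import Rotation as Ro
from cell import arm
def go(pos,jawdir):
    s=arm.observe(); R0=Ro.from_rotvec(s["ee_rot"]).as_matrix()
    best=None
    for sg in(1,-1):
        x=np.array([jawdir[0],jawdir[1],0.])*sg; x/=np.linalg.norm(x); z=np.array([0,0,-1.]); y=np.cross(z,x)
        T=np.stack([x,y,z],1); rv=Ro.from_matrix(R0.T@T).as_rotvec()
        print("shift",np.round(R0.T@(np.array(pos)-s["position"])/.5,4),"turn",np.round(rv/np.radians(60),4),"j7",s["joints"][6],"width",s["width"],"clk",s["clock"])
E
python3 - <<'E'
from h import *
th=np.radians(-15.44); gy=[-np.sin(th),np.cos(th)]
go([.50,-.03,.32],gy)
E
```

```text
shift [-0.8949 -0.937  -0.2206] turn [-1.6000e-03  6.0000e-04 -2.4545e+00] j7 -0.07512391184338156 width 0.9983932367636602 clk 0.1
shift [-0.8949 -0.937  -0.2206] turn [5.000e-04 1.200e-03 5.455e-01] j7 -0.07512391184338156 width 0.9983932367636602 clk 0.1
```

play_rows:
  rows:
    - [[0,0,-0.1],[0,0,0],1]
    - [[-0.895,-0.937,-0.22],[0,0,0.5455],1]
    - [[-0.895,-0.937,-0.22],[0,0,0.5455],1]
    - [[-0.895,-0.937,-0.22],[0,0,0.5455],1]
    - [[-0.895,-0.937,-0.22],[0,0,0.5455],1]
    - [[-0.895,-0.937,-0.22],[0,0,0.5455],1]
    - [[-0.895,-0.937,-0.22],[0,0,0.5455],1]
    - [[-0.895,-0.937,-0.22],[0,0,0.5455],1]
    - [[-0.895,-0.937,-0.22],[0,0,0.5455],1]
    - [[-0.895,-0.937,-0.22],[0,0,0.5455],1]

```text
clock: 1.1
position: [0.4019, -0.2061, 0.3012]
ee_rot: [1.903, -2.5, 0.0]
force: [0.6, -0.4, -0.2]
width: 1.003
```

```bash
python3 - <<'E'
from h import *
th=np.radians(-15.44); gy=[-np.sin(th),np.cos(th)]
go([.50,-.03,.32],gy); print(arm.observe()["position"],arm.observe()["joints"])
E
```

```text
shift [-0.3917 -0.0953 -0.0377] turn [-3.0000e-04 -0.0000e+00  2.9998e+00] j7 -1.50291280822146 width 1.0025269704544917 clk 1.1
shift [-0.3917 -0.0953 -0.0377] turn [ 0.     -0.0002 -0.0002] j7 -1.50291280822146 width 1.0025269704544917 clk 1.1
[ 0.40187907 -0.20606457  0.30116781] [ 0.5073521   0.08952052 -0.16535871  1.81290981  0.0157671   1.24042094
 -1.50291281]
```

play_rows:
  rows:
    - [[-0.38,-0.095,-0.035],[0,0,0],1]
    - [[-0.38,-0.095,-0.035],[0,0,0],1]
    - [[-0.38,-0.095,-0.035],[0,0,0],1]
    - [[-0.38,-0.095,-0.035],[0,0,0],1]
    - [[-0.38,-0.095,-0.035],[0,0,0],1]
    - [[-0.38,-0.095,-0.035],[0,0,0],1]
    - [[-0.38,-0.095,-0.035],[0,0,0],1]

```text
clock: 1.8
position: [0.4973, -0.0388, 0.3181]
ee_rot: [1.9, -2.5, -0.0]
force: [0.6, -0.2, 0.5]
width: 1.005
```

```bash
python3 - <<'E'
from h import *
import cv2
s=arm.observe();print(s["position"],s["joints"][6],s["clock"])
c=eyes.get_calibration("wrist");im,d=eyes.get_image("wrist");cv2.imwrite("pics/w0.png",im[:,:,::-1]);np.savez("pics/w0.npz",im=im,d=d,K=c["intrinsics"],R=c["R"],t=c["t"])
print(c, -c["R"].T@c["t"])
E
```

```text
[ 0.49732456 -0.03882092  0.31807267] -1.931878229012688 1.8
{'intrinsics': array([[371.64829954,   0.        , 323.30876859],
       [  0.        , 371.64829954, 239.1449497 ],
       [  0.        ,   0.        ,   1.        ]]), 'R': array([[-2.68657672e-01, -9.63235424e-01,  7.56647312e-04],
       [-9.24729497e-01,  2.58137640e-01,  2.79714704e-01],
       [-2.69626430e-01,  7.44478070e-02, -9.60082867e-01]]), 't': array([0.09484747, 0.40468956, 0.63079255])} [ 0.56978822 -0.06006629  0.49234373]
```

View pics/w0.png

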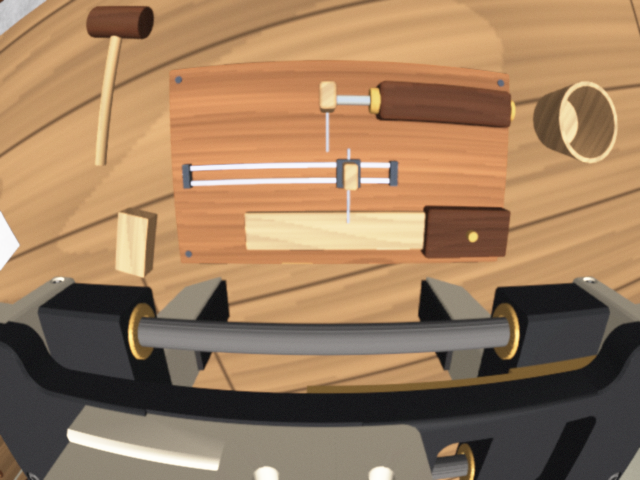

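The wrist view shows the gauge from above, with +y to the left. The stave end is at u≈246, the cursor needle at u≈349, the pull at (328,96) and the needle and pointer bars are clear. I'll enlarge this too.

```bash
python3 - <<'E'
import cv2,numpy as np
im=cv2.imread("pics/w0.png")
cv2.imwrite("pics/w0c.png",cv2.resize(im[65:265,160:420],None,fx=3,fy=3,interpolation=cv2.INTER_CUBIC))
g=cv2.cvtColor(im,cv2.COLOR_BGR2HSV)
for v in (220,230,240): print(v,[tuple(map(int,im[v,u])) for u in range(240,254)])
print([int(im[205,u].sum()) for u in range(338,360)]);print([int(im[155,u].sum()) for u in range(338,360)]);print([int(im[135,u].sum()) for u in range(318,338)])
E
```

```text
220 [(96, 143, 210), (95, 144, 210), (96, 144, 210), (93, 139, 204), (104, 149, 203), (138, 185, 225), (157, 204, 234), (164, 210, 236), (164, 210, 236), (167, 213, 237), (164, 209, 236), (165, 211, 237), (163, 209, 236), (164, 210, 236)]
230 [(92, 141, 204), (90, 138, 202), (91, 140, 203), (94, 141, 205), (105, 154, 215), (139, 194, 236), (169, 221, 245), (185, 230, 248), (187, 231, 247), (189, 232, 248), (182, 229, 247), (187, 230, 247), (185, 230, 247), (183, 230, 247)]
240 [(95, 144, 211), (97, 148, 213), (96, 147, 212), (97, 147, 212), (92, 139, 204), (96, 142, 196), (130, 177, 217), (153, 201, 232), (161, 207, 234), (160, 207, 234), (162, 208, 235), (164, 209, 235), (163, 208, 235), (162, 209, 235)]
[472, 469, 474, 473, 469, 478, 473, 472, 516, 596, 646, 605, 528, 484, 478, 474, 476, 466, 474, 475, 480, 477]
[491, 493, 493, 495, 497, 491, 501, 495, 509, 580, 666, 658, 574, 507, 494, 492, 495, 489, 494, 491, 493, 497]
[417, 418, 419, 419, 425, 416, 431, 497, 612, 654, 594, 490, 426, 425, 419, 421, 419, 425, 420, 426]
```

View pics/w0c.png

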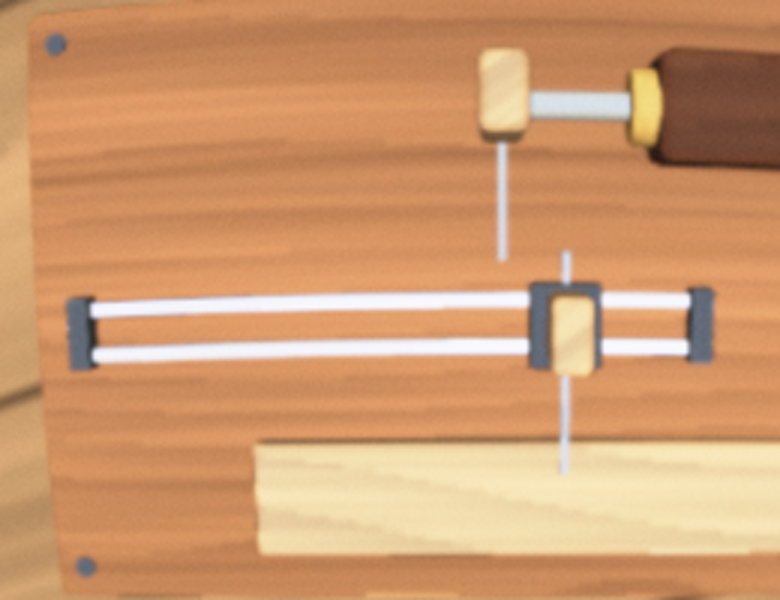

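```bash
cat >> h.py <<'E'
def wray(c,u,v,z):
    K=c["K"] if "K" in c else c["intrinsics"]
    a=np.array([u-K[0,2],v-K[1,2]])/K[0,0]; r=np.hypot(*a); dc=np.array([*(a/r*np.sin(r)),np.cos(r)])
    d=c["R"].T@dc;o=-c["R"].T@c["t"]; return o+d*(z-o[2])/d[2]
E
python3 - <<'E'
from h import *
np.set_printoptions(precision=4,suppress=True)
c=np.load("pics/w0.npz")
f=lambda U,V:((U+.5)/3-.5+160,(V+.5)/3-.5+65)
g=[(.115,.21),(-.155,.21),(.115,-.25),(-.155,-.25),(0,0),(.045,0)]
w=[wray(c,*f(27,15),.018),wray(c,*f(62,596),.018),wray(c,510,75,.018),wray(c,507,258,.018),wray(c,*f(502,259),.035),wray(c,*f(502,145),.035)]
th,R,t,res=fit(g,w);print(np.degrees(th),t);print(res@R*1000)
inv=lambda p:(R.T@(p[:2]-t))*1000
for l,u,v,z in[("stv",245.0,220,.032),("stv",245,230,.032),("stv",246,240,.032),("ndl",348,205,.036),("ndl",348.5,155,.036),("ptr",327,135,.035),("ptr",327.1,113,.035),
  ("ndltip",*f(565,473),.036),("ndltip",*f(566,250),.036),("fintop",*f(573,334),.077),("pulltop",*f(503,90),.105)]:
    p=wray(c,u,v,z);print(l,p,inv(p))
E
```

```text
-14.794055035883673 [ 0.5497 -0.0626]
[[  2.4887   0.8646]
 [  2.4815   3.9454]
 [ -4.7335   1.2361]
 [  2.8585 -11.4484]
 [ -2.4486   3.003 ]
 [ -0.6466   2.3994]]
stv [0.4925 0.0661 0.032 ] [-88.141  109.7846]
stv [0.4798 0.0704 0.032 ] [-101.4864  110.6974]
stv [0.4666 0.0735 0.032 ] [-115.0438  110.3253]
ndl [ 0.4762 -0.0664  0.036 ] [-70.0809 -22.4469]
ndl [ 0.5365 -0.0831  0.036 ] [ -7.536  -23.1891]
ptr [ 0.5671 -0.0643  0.035 ] [17.2551  2.7527]
ptr [ 0.5931 -0.0717  0.035 ] [44.352   2.2785]
ndltip [ 0.4546 -0.0607  0.036 ] [-92.4191 -22.4887]
ndltip [ 0.5448 -0.0851  0.036 ] [  1.0927 -23.0311]
fintop [ 0.5159 -0.0772  0.077 ] [-28.8666 -22.7786]
pulltop [ 0.608  -0.0753  0.105 ] [59.6759  2.5912]
```

```bash
python3 - <<'E'
from h import *
th=np.radians(-15.2); gy=[-np.sin(th),np.cos(th)]
go([.515,-.0775,.055],gy); print(arm.observe()["position"])
E
```

```text
shift [ 0.064  -0.0551  0.5264] turn [-1.3000e-03 -9.0000e-04  2.9938e+00] j7 -1.9320151324435315 width 0.9980877681102799 clk 1.85
shift [ 0.064  -0.0551  0.5264] turn [ 0.0006 -0.0008 -0.0062] j7 -1.9320151324435315 width 0.9980877681102799 clk 1.85
[ 0.49729466 -0.03910144  0.31821334]
```

play_rows:
  rows:
    - [[0.064,-0.055,0.1],[0,0,-0.006],1]
    - [[0.064,-0.055,0.2],[0,0,-0.006],1]
    - [[0.064,-0.055,0.3],[0,0,-0.006],1]
    - [[0.064,-0.055,0.4],[0,0,-0.006],1]
    - [[0.064,-0.055,0.42],[0,0,-0.006],1]
    - [[0.064,-0.055,0.42],[0,0,-0.006],1]
    - [[0.064,-0.055,0.42],[0,0,-0.006],1]

```text
clock: 2.55
position: [0.516, -0.0767, 0.1092]
ee_rot: [1.909, -2.495, 0.001]
force: [0.3, 0.1, -0.3]
width: 1.001
```

```bash
python3 - <<'E'
from h import *
import cv2
th=np.radians(-15.2); gy=[-np.sin(th),np.cos(th)]
go([.515,-.0775,.055],gy); print(arm.observe()["position"])
c=eyes.get_calibration("wrist");im,d=eyes.get_image("wrist");cv2.imwrite("pics/w1.png",im[:,:,::-1]);np.savez("pics/w1.npz",im=im,d=d,K=c["intrinsics"],R=c["R"],t=c["t"])
E
```

```text
shift [0.002  0.0015 0.1085] turn [ 5.0000e-04 -3.0000e-04 -2.9995e+00] j7 -1.935001304000044 width 1.0011108796777501 clk 2.55
shift [0.002  0.0015 0.1085] turn [-0.0002 -0.0003  0.0005] j7 -1.935001304000044 width 1.0011108796777501 clk 2.55
[ 0.51596936 -0.07670576  0.10923269]
```

View pics/w1.png

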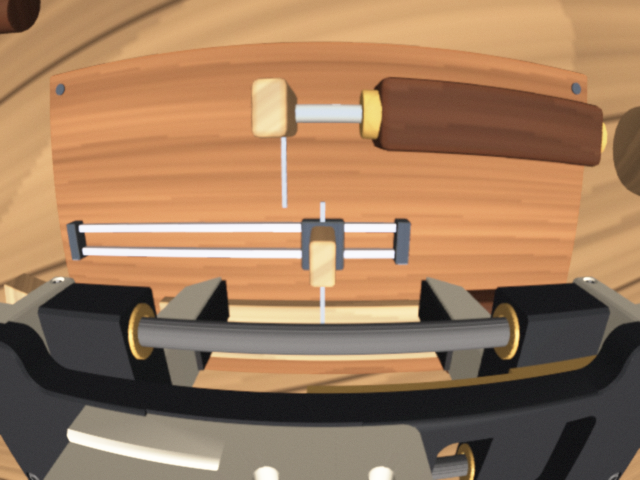

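The jaws straddle the fin, which is centred at u≈323, so I'll go down and grip it.

play_rows:
  rows:
    - [[0.002,0.0015,0.08],[0,0,0],1]
    - [[0.002,0.0015,0.108],[0,0,0],1]
    - [[0.002,0.0015,0.108],[0,0,0],0]
    - [[0.002,0.0015,0.108],[0,0,0],-0.5]
    - [[0.002,0.0015,0.108],[0,0,0],-1]
    - [[0.002,0.0015,0.108],[0,0,0],-1]
    - [[0.002,0.0015,0.108],[0,0,0],-1]
    - [[0.002,0.0015,0.108],[0,0,0],-1]
  newtons: 15

```text
clock: 3.4
position: [0.5152, -0.0765, 0.055]
ee_rot: [-1.91, 2.493, -0.001]
force: [0.3, -0.7, -0.4]
width: 0.526
```

```bash
python3 - <<'E'
from h import *
s=arm.observe(); print(s["position"],s["width"],s["force"])
th=np.radians(-15.2); gy=np.array([-np.sin(th),np.cos(th),0])
go(s["position"]+.1325*gy,gy[:2])
E
```

```text
[ 0.51518217 -0.07652568  0.05496167] 0.525799132445805 [ 0.33575012 -0.6804291  -0.42346057]
shift [-0.265  -0.0005  0.    ] turn [-1.0000e-04 -1.1000e-03 -2.9981e+00] j7 -1.9669546201026211 width 0.525799132445805 clk 3.4
shift [-0.265  -0.0005  0.    ] turn [-0.0007  0.0001  0.0019] j7 -1.9669546201026211 width 0.525799132445805 clk 3.4
```

play_rows:
  rows:
    - [[0,0,0],[0,0,0],-1]
    - [[0,0,0],[0,0,0],-1]
    - [[0,0,0],[0,0,0],-1]
    - [[0,0,0],[0,0,0],-1]
    - [[0,0,0],[0,0,0],-1]
    - [[0,0,0],[0,0,0],-1]

```text
clock: 4.0
position: [0.5149, -0.0764, 0.0545]
ee_rot: [1.911, -2.494, -0.0]
force: [0.4, 0.3, -1.0]
width: 0.168
```

play_rows:
  rows:
    - [[0,0,0],[0,0,0],-1]
    - [[-0.03,0,0],[0,0,0],-1]
    - [[-0.07,0,0],[0,0,0],-1]
    - [[-0.11,0,0],[0,0,0],-1]
    - [[-0.15,0,0],[0,0,0],-1]
    - [[-0.19,0,0],[0,0,0],-1]
    - [[-0.23,-0.0005,0],[0,0,0],-1]
    - [[-0.255,-0.0005,0],[0,0,0],-1]
    - [[-0.265,-0.0005,0],[0,0,0],-1]
    - [[-0.265,-0.0005,0],[0,0,0],-1]

```text
clock: 5.0
position: [0.5502, 0.0524, 0.0545]
ee_rot: [-1.911, 2.492, 0.0]
force: [3.2, 1.2, -4.1]
width: 0.168
```

```bash
python3 - <<'E'
from h import *
import cv2
s=arm.observe(); print(s["position"],s["width"],s["force"])
for n in ["side","scene"]:
    im,d=eyes.get_image(n); cv2.imwrite(f"pics/{n}1.png",im[:,:,::-1])
a=cv2.imread("pics/side1.png")[190:390,225:385]; a=cv2.resize(a,None,fx=3,fy=3,interpolation=cv2.INTER_CUBIC)[:500]
b=cv2.imread("pics/scene1.png"); 
cv2.imwrite("pics/s1c.png",a)
E
```

```text
[0.55018759 0.05244176 0.05450449] 0.16847609655388554 [ 3.15910384  1.17982795 -4.09691706]
```

View pics/s1c.png

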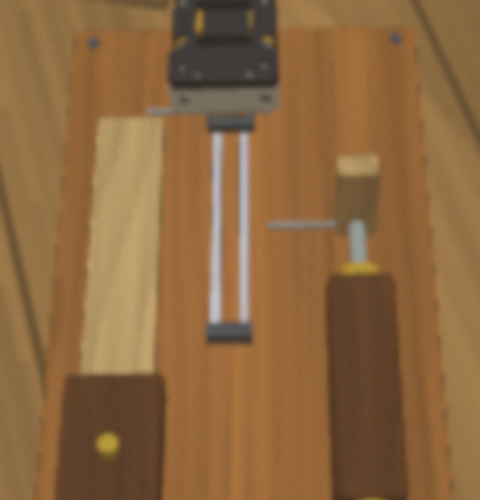

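The side view shows the cursor's needle at (150,111) in the crop and the stave end at v≈117. I'll release the cursor, rise and measure again.

play_rows:
  rows:
    - [[-0.265,-0.0005,0],[0,0,0],-0.3]
    - [[0,0,0],[0,0,0],-0.3]
    - [[0,0,0],[0,0,0],-0.3]
    - [[0,0,0],[0,0,0],-0.3]
    - [[0,0,0],[0,0,0],-0.3]

```text
clock: 5.6
position: [0.5495, 0.051, 0.0546]
ee_rot: [1.909, -2.495, -0.0]
force: [-0.5, 0.8, -0.2]
width: 0.356
```

I made a mistake in that call: its first row repeated the old −0.265 shift, so the arm jogged briefly before coming back. The cursor may have moved, so I'll rise and measure it.

play_rows:
  rows:
    - [[0,0,0],[0,0,0],0]
    - [[0,0,-0.05],[0,0,0],0]
    - [[0,0,-0.15],[0,0,0],0]
    - [[0,0,-0.25],[0,0,0],0]
    - [[0,0,-0.35],[0,0,0],0]
    - [[0,0,-0.4],[0,0,0],0]
    - [[0,0,-0.4],[0,0,0],0]
    - [[0,0,-0.4],[0,0,0],0]

```text
clock: 6.4
position: [0.5497, 0.0514, 0.2547]
ee_rot: [-1.91, 2.493, -0.001]
force: [-0.4, 0.5, -0.6]
width: 0.501
```

```bash
python3 - <<'E'
from h import *
import cv2
s=arm.observe(); print(s["position"],s["width"],s["clock"])
c=eyes.get_calibration("wrist");im,d=eyes.get_image("wrist");cv2.imwrite("pics/w2.png",im[:,:,::-1]);np.savez("pics/w2.npz",im=im,d=d,K=c["intrinsics"],R=c["R"],t=c["t"])
im,d=eyes.get_image("side"); cv2.imwrite("pics/side2.png",im[:,:,::-1])
cv2.imwrite("pics/s2c.png",cv2.resize(im[190:390,225:385,::-1],None,fx=3,fy=3,interpolation=cv2.INTER_CUBIC)[:500])
E
```

```text
[0.54971003 0.05138744 0.25466789] 0.5011671373332025 6.4
```

View pics/w2.png

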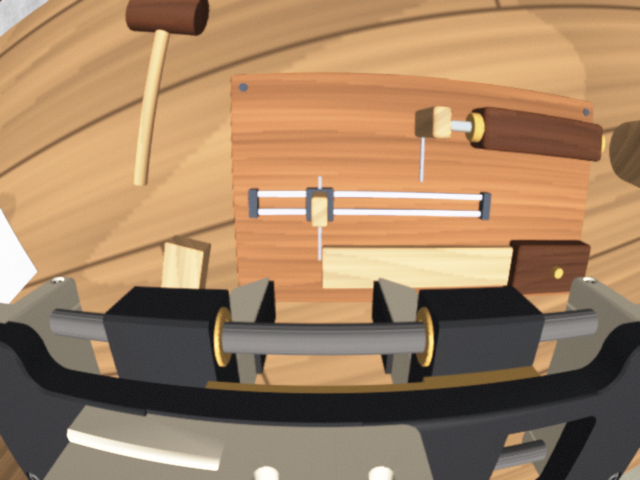

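View pics/s2c.png

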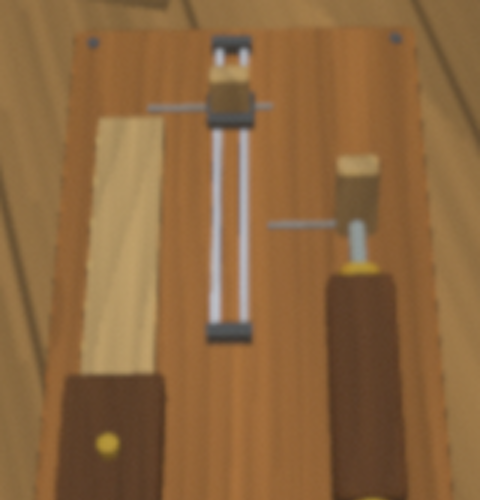

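```bash
python3 - <<'E'
from h import *
import cv2
np.set_printoptions(precision=4,suppress=True)
c=np.load("pics/w2.npz"); im=c["im"].astype(int)
for v in (182,235,245,252): print(v,im[v,312:330].sum(1))
for v in (150,165,175): print(v,im[v,412:432].sum(1))
for v in (256,265,275,284): print(v,im[v,314:332].sum(1))
cv2.imwrite("pics/w2c.png",cv2.resize(c["im"][160:300,270:440,::-1],None,fx=4,fy=4,interpolation=cv2.INTER_CUBIC))
E
```

```text
182 [504 502 501 503 501 534 624 681 679 617 530 501 500 506 501 503 496 506]
235 [446 449 445 449 451 489 608 668 636 544 466 442 445 444 451 442 445 448]
245 [502 494 494 493 500 538 619 676 661 578 475 398 362 357 358 366 360 364]
252 [452 458 455 447 449 498 609 670 643 547 526 595 615 627 638 651 652 656]
150 [452 453 452 451 448 449 450 441 465 603 684 661 570 481 454 455 453 452
 453 458]
165 [461 464 460 466 463 458 461 461 519 665 680 582 486 460 457 468 460 459
 454 463]
175 [482 474 475 477 473 471 457 483 619 677 658 571 495 476 474 469 472 464
 474 473]
256 [471 474 474 512 615 671 647 562 548 615 638 637 641 638 635 640 637 638]
265 [441 451 452 445 448 446 441 449 531 629 667 673 673 672 668 669 671 669]
275 [482 473 477 473 484 477 463 437 468 566 610 619 620 622 619 618 615 618]
284 [424 423 420 420 415 421 416 409 495 612 651 656 656 655 654 655 654 651]
```

View pics/w2c.png

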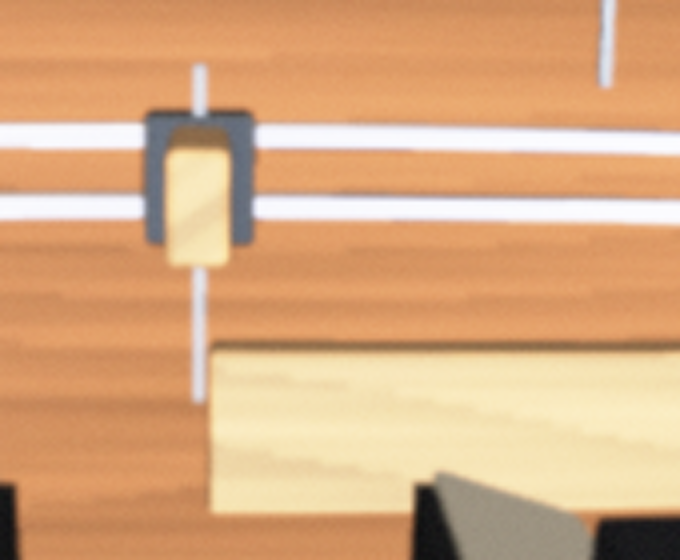

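```bash
python3 - <<'E'
from h import *
np.set_printoptions(precision=4,suppress=True)
c=np.load("pics/w2.npz"); th=np.radians(-15.2)
R=np.array([[np.cos(th),-np.sin(th)],[np.sin(th),np.cos(th)]])
p=lambda u,v,z:(R.T@wray(c,u,v,z)[:2])*1000
n1,n2=p(319.4,182,.036),p(319.3,252,.036)
print("needle",n1,n2,wray(c,319.4,182,.036),wray(c,319.3,252,.036)); 
for v in(256,265,275,284): print("stave",p(322.3,v,.032))
q=[p(422.1,150,.035),p(421.4,165,.035),p(421.1,175,.035)];print("ptr",q)
# side
S=lambda u,v,z:(R.T@ray("side",u,v,z)[:2])*1000
print("side ndl",S(150,107,.036),S(270,106,.036),"stave",S(98,117,.032),S(163,117,.032),"ptr",S(270,224,.035))
E
```

```text
needle [541.5617 196.868 ] [463.4792 197.1093] [0.5742 0.048  0.036 ] [0.4989 0.0687 0.036 ]
stave [457.4244 193.7832]
stave [446.6104 193.7831]
stave [434.3667 193.7836]
stave [423.1217 193.7844]
ptr [array([577.9909,  86.5149]), array([561.6325,  86.7013]), array([550.6815,  86.5727])]
side ndl [457.6564 197.7466] [547.9723 196.6867] stave [418.4977 192.1608] [467.3754 191.0514] ptr [546.7203  86.8874]
```

The wrist view puts the needle 3.2 mm past the stave end, and the side view about 5 mm. I'll go down again and close the jaws about the right line so they centre the fin, then open them.

play_rows:
  rows:
    - [[0.001,0,0.1],[0,0,0],0]
    - [[0.001,0,0.2],[0,0,0],0]
    - [[0.001,0,0.3],[0,0,0],0]
    - [[0.001,0,0.37],[0,0,0],0]
    - [[0.001,0,0.4],[0,0,0],0]
    - [[0.001,0,0.4],[0,0,0],0]
    - [[0.001,0,0.4],[0,0,0],-1]
    - [[0.001,0,0.4],[0,0,0],-1]
    - [[0.001,0,0.4],[0,0,0],-1]
    - [[0.001,0,0.4],[0,0,0],-1]
  newtons: 10

```text
clock: 7.5
position: [0.5504, 0.0514, 0.0556]
ee_rot: [-1.909, 2.492, -0.001]
force: [1.3, 2.4, 0.2]
width: 0.203
```

play_rows:
  rows:
    - [[0,0,0],[0,0,0],-1]
    - [[0,0,0],[0,0,0],-1]
    - [[0,0,0],[0,0,0],-1]
    - [[0,0,0],[0,0,0],-1]

```text
clock: 7.9
position: [0.5504, 0.0515, 0.0555]
ee_rot: [-1.91, 2.492, -0.001]
force: [-1.7, 2.1, 6.2]
width: 0.171
```

```bash
python3 - <<'E'
from h import *
s=arm.observe(); p=s["position"];th=np.radians(15.2)
print(p,s["width"],s["clock"],s["force"],"gy",np.sin(th)*p[0]+np.cos(th)*p[1])
E
```

```text
[0.55043006 0.05152076 0.05547826] 0.17107801389277416 7.9 [-1.71744176  2.06895407  6.24963021] gy 0.19403519179645667
```

play_rows:
  rows:
    - [[0.002,0,0],[0,0,0],-1]
    - [[0.002,0,0],[0,0,0],-1]
    - [[0.002,0,0],[0,0,0],-0.3]
    - [[0.002,0,0],[0,0,0],0]
    - [[0.002,0,0],[0,0,0],0]
    - [[0.002,0,0],[0,0,0],0]
    - [[0.002,0,-0.1],[0,0,0],0]
    - [[0.002,0,-0.2],[0,0,0],0]
    - [[0.002,0,-0.3],[0,0,0],0]
    - [[0.002,0,-0.4],[0,0,0],0]

```text
clock: 8.9
position: [0.5487, 0.0498, 0.2565]
ee_rot: [1.911, -2.494, -0.0]
force: [0.5, -0.5, 0.1]
width: 0.504
```

play_rows:
  rows:
    - [[0,0,0],[0,0,0],0]
    - [[0,0,0],[0,0,0],0]

```text
clock: 9.1
position: [0.5498, 0.0499, 0.2557]
ee_rot: [-1.909, 2.492, -0.002]
force: [-0.4, -0.2, -1.5]
width: 0.5
```

```bash
python3 - <<'E'
from h import *
import cv2
s=arm.observe(); print(s["position"],s["width"],s["clock"])
c=eyes.get_calibration("wrist");im,d=eyes.get_image("wrist");cv2.imwrite("pics/w3.png",im[:,:,::-1]);np.savez("pics/w3.npz",im=im,d=d,K=c["intrinsics"],R=c["R"],t=c["t"])
cv2.imwrite("pics/w3c.png",cv2.resize(im[160:300,270:440,::-1],None,fx=4,fy=4,interpolation=cv2.INTER_CUBIC))
i=im.astype(int)
for v in (182,235,245): print(v,i[v,312:330].sum(1))
for v in (265,275,284): print(v,i[v,314:332].sum(1))
im,d=eyes.get_image("side"); cv2.imwrite("pics/s3c.png",cv2.resize(im[190:390,225:385,::-1],None,fx=3,fy=3,interpolation=cv2.INTER_CUBIC)[:500])
E
```

```text
[0.54978549 0.04992133 0.25565099] 0.5001415139621775 9.1
182 [497 494 498 500 500 500 503 499 516 572 648 695 672 565 506 499 499 494]
235 [455 459 454 460 457 459 457 465 490 581 665 685 630 511 468 459 454 454]
245 [495 495 495 495 492 498 498 497 516 594 666 676 609 465 405 393 404 399]
265 [444 440 447 452 442 440 451 539 631 666 669 669 667 668 664 666 665 668]
275 [471 483 473 476 481 476 442 487 582 616 622 623 613 616 614 621 614 616]
284 [421 423 423 425 419 418 403 512 624 651 657 657 655 655 652 657 649 652]
```

View pics/w3c.png

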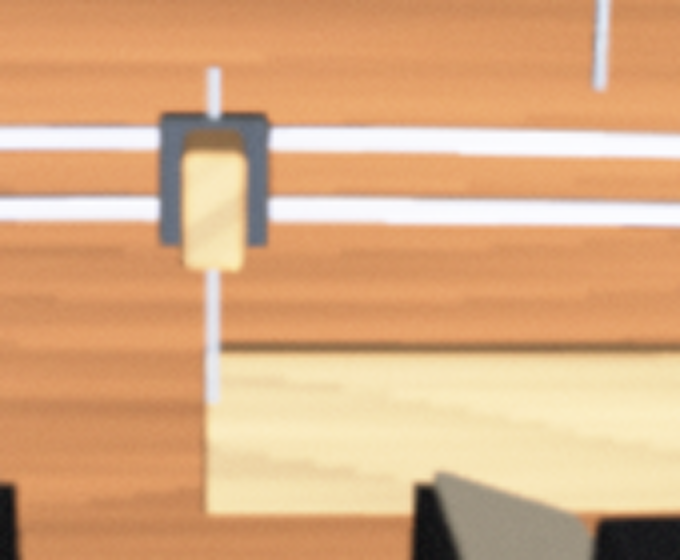

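View pics/s3c.png

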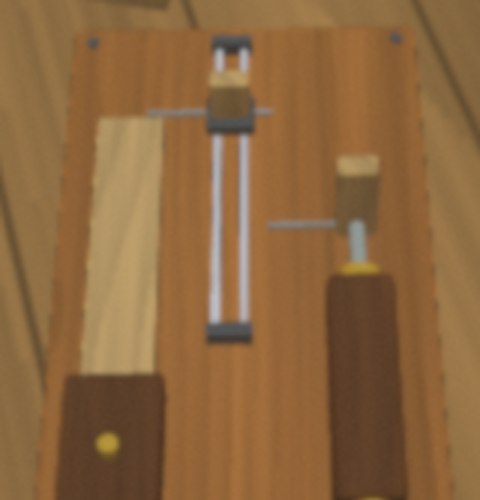

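The needle is now about 1.6 mm inside the stave end by the wrist view and about 1.5 mm past it by the side view, so it's essentially level. Next is the rod.

```bash
python3 - <<'E'
from h import *
np.set_printoptions(precision=4,suppress=True)
c=np.load("pics/w3.npz"); th=np.radians(-15.2)
R=np.array([[np.cos(th),-np.sin(th)],[np.sin(th),np.cos(th)]])
p=lambda u,v,z:(R.T@wray(c,u,v,z)[:2])*1000
i=c["im"].astype(int)
for v in (165,175): print(v,i[v,410:430].sum(1))
print("ndl",p(323.0,182,.036),p(322.6,235,.036),"stave",p(321.2,265,.032))
S=lambda u,v,z:(R.T@ray("side",u,v,z)[:2])*1000
print("side ndl",S(150,113,.036),S(270,111,.036),"stave",S(98,117,.032),S(163,117,.032),"ptr",S(270,224,.035))
go([.608,-.0755,.13],[.2622,.965])
E
```

```text
165 [455 450 449 457 455 453 455 451 460 571 678 675 543 461 455 454 456 456
 454 458]
175 [474 483 480 477 479 473 479 470 507 635 679 618 528 488 480 475 475 476
 476 474]
ndl [542.252  191.7332] [483.6749 192.1369] stave [447.1206 193.734 ]
side ndl [457.8518 191.8208] [547.9166 191.7464] stave [418.4977 192.1608] [467.3754 191.0514] ptr [546.7203  86.8874]
shift [ 0.2103 -0.1807  0.2464] turn [ 0.0016  0.0029 -2.9981] j7 -2.116866664744529 width 0.4978213742116653 clk 9.2
shift [ 0.2103 -0.1807  0.2464] turn [ 0.0019 -0.001   0.0019] j7 -2.116866664744529 width 0.4978213742116653 clk 9.2
```

play_rows:
  rows:
    - [[0.08,-0.07,0.0],[0,0,0],0]
    - [[0.15,-0.13,0.05],[0,0,0],0]
    - [[0.21,-0.18,0.12],[0,0,0],0]
    - [[0.21,-0.18,0.2],[0,0,0],0]
    - [[0.21,-0.18,0.24],[0,0,0],0]
    - [[0.21,-0.18,0.24],[0,0,0],0]
    - [[0.21,-0.18,0.24],[0,0,0],0]

```text
clock: 9.9
position: [0.6082, -0.0744, 0.1338]
ee_rot: [1.911, -2.492, -0.003]
force: [0.1, 0.3, 0.3]
width: 0.504
```

```bash
python3 - <<'E'
from h import *
import cv2
s=arm.observe(); print(s["position"])
go([.608,-.0755,.076],[.2622,.965])
c=eyes.get_calibration("wrist");im,d=eyes.get_image("wrist");cv2.imwrite("pics/w4.png",im[:,:,::-1])
E
```

```text
[ 0.60824939 -0.07444416  0.13382133]
shift [ 0.0021 -0.0003  0.1156] turn [ 3.0000e-04  3.3000e-03 -2.9974e+00] j7 -1.9204883478817159 width 0.5036030689707607 clk 9.9
shift [ 0.0021 -0.0003  0.1156] turn [ 0.0021 -0.0002  0.0026] j7 -1.9204883478817159 width 0.5036030689707607 clk 9.9
```

View pics/w4.png

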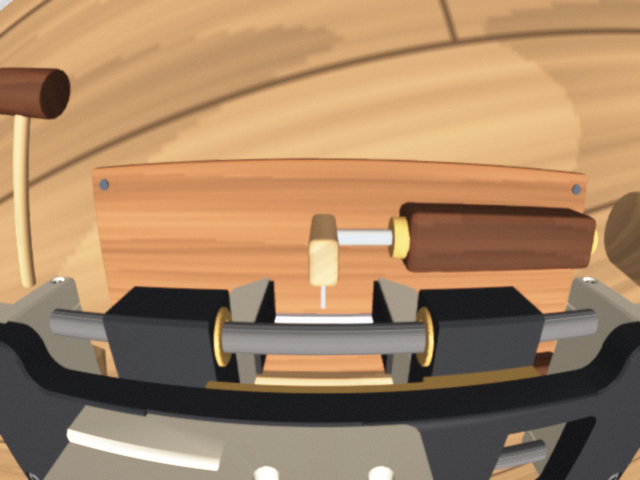

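The pull is centred between the jaws at u≈324, so I'll go down and grip it.

play_rows:
  rows:
    - [[0.001,0,0.06],[0,0,0],0]
    - [[0.001,0,0.1],[0,0,0],0]
    - [[0.001,0,0.114],[0,0,0],0]
    - [[0.001,0,0.114],[0,0,0],-1]
    - [[0.001,0,0.114],[0,0,0],-1]
    - [[0.001,0,0.114],[0,0,0],-1]
    - [[0.001,0,0.114],[0,0,0],-1]
    - [[0.001,0,0.114],[0,0,0],-1]
    - [[0.001,0,0.114],[0,0,0],-1]
    - [[0.001,0,0.114],[0,0,0],-1]
  newtons: 25

```text
clock: 10.95
position: [0.6096, -0.0747, 0.0786]
ee_rot: [-1.91, 2.492, -0.001]
force: [0.3, 2.1, 6.1]
width: 0.193
```

```bash
python3 - <<'E'
from h import *
s=arm.observe(); p=s["position"]
print(p,s["width"],s["force"],.2622*p[0]+.965*p[1]); g=np.array([.2622,.965,0])
go(p+.105*g,g[:2])
E
```

```text
[ 0.60964052 -0.07472512  0.07860843] 0.1933794605706772 [0.28659144 2.14573261 6.05015952] 0.08773800601260573
shift [-2.1e-01 -5.0e-04  2.0e-04] turn [-1.5000e-03 -2.7000e-03 -2.9977e+00] j7 -1.9392182511912246 width 0.1933794605706772 clk 10.95
shift [-2.1e-01 -5.0e-04  2.0e-04] turn [-0.0018  0.001   0.0023] j7 -1.9392182511912246 width 0.1933794605706772 clk 10.95
```

play_rows:
  rows:
    - [[-0.02,0,0],[0,0,0],-1]
    - [[-0.05,0,0],[0,0,0],-1]
    - [[-0.085,0,0],[0,0,0],-1]
    - [[-0.12,0,0],[0,0,0],-1]
    - [[-0.15,0,0],[0,0,0],-1]
    - [[-0.18,0,0],[0,0,0],-1]
    - [[-0.2,0,0],[0,0,0],-1]
    - [[-0.21,0,0],[0,0,0],-1]
    - [[-0.21,0,0],[0,0,0],-1]
    - [[-0.21,0,0],[0,0,0],-1]

```text
clock: 11.95
position: [0.6365, 0.0233, 0.0786]
ee_rot: [1.908, -2.495, 0.005]
force: [-1.7, -6.3, 9.4]
width: 0.193
```

```bash
python3 - <<'E'
from h import *
import cv2
s=arm.observe(); p=s["position"]
print(p,s["width"],s["force"],.2622*p[0]+.965*p[1])
c=eyes.get_calibration("wrist");im,d=eyes.get_image("wrist");cv2.imwrite("pics/w5.png",im[:,:,::-1])
im,d=eyes.get_image("side"); cv2.imwrite("pics/s5c.png",cv2.resize(im[190:390,225:385,::-1],None,fx=3,fy=3,interpolation=cv2.INTER_CUBIC)[:500])
im,d=eyes.get_image("scene"); cv2.imwrite("pics/c5c.png",cv2.resize(im[150:335,195:425,::-1],None,fx=3,fy=3,interpolation=cv2.INTER_CUBIC))
E
```

```text
[0.63654236 0.02328174 0.07860844] 0.19293856540427623 [-1.66777013 -6.33737068  9.36959533] 0.18936829060464394
```

View pics/s5c.png

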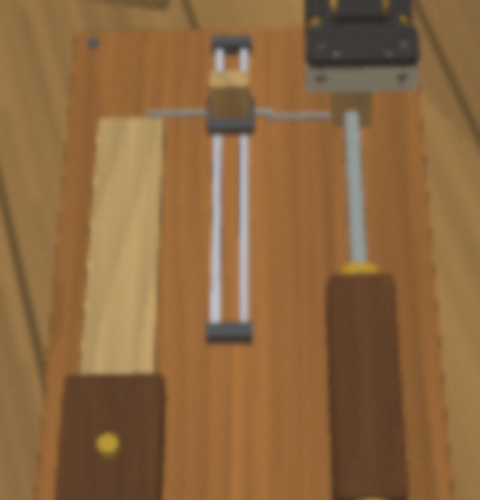

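View pics/c5c.png

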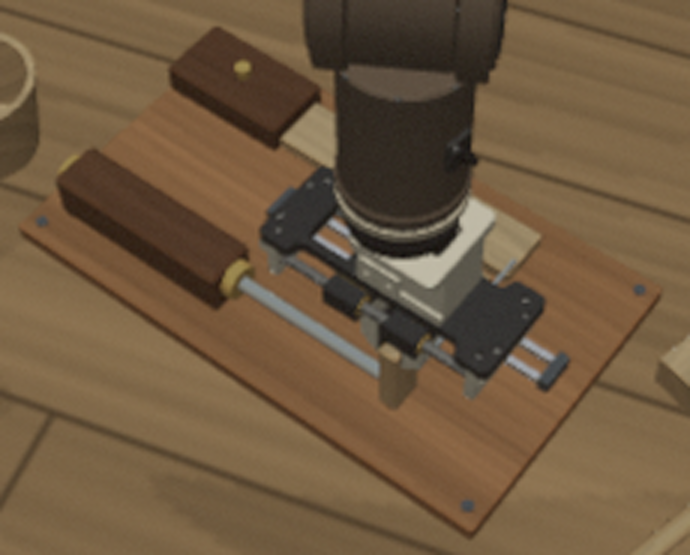

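View pics/w5.png

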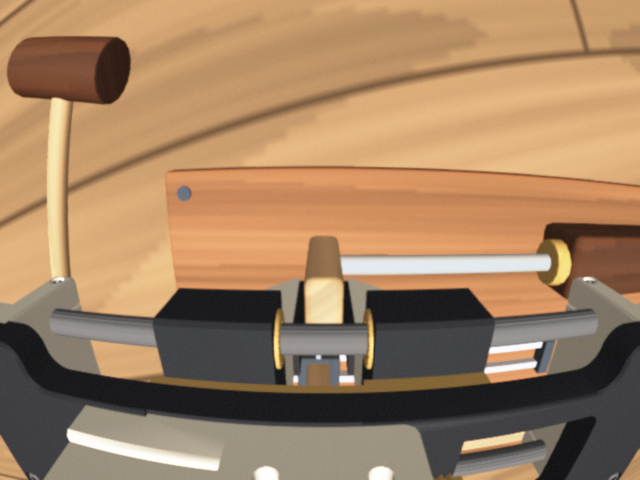

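The side view shows the pointer at v≈116 and the needle at v≈113. The tool moved 101.6 mm because the arm gives slightly under the spring, so I'll add about 3.5 mm.

play_rows:
  rows:
    - [[-0.004,0,0],[0,0,0],-1]
    - [[-0.007,0,0],[0,0,0],-1]
    - [[-0.007,0,0],[0,0,0],-1]
    - [[-0.007,0,0],[0,0,0],-1]
    - [[-0.007,0,0],[0,0,0],-1]
    - [[-0.007,0,0],[0,0,0],-1]
    - [[-0.007,0,0],[0,0,0],-1]
    - [[-0.007,0,0],[0,0,0],-1]

```text
clock: 12.9
position: [0.6373, 0.0263, 0.0786]
ee_rot: [1.907, -2.495, 0.005]
force: [-2.3, -6.7, 8.6]
width: 0.191
```

```bash
python3 - <<'E'
from h import *
import cv2
s=arm.observe(); p=s["position"]
print(p,s["width"],s["force"],.2622*p[0]+.965*p[1],abs(s["dq"]).max())
c=eyes.get_calibration("wrist");im,d=eyes.get_image("wrist");cv2.imwrite("pics/w6.png",im[:,:,::-1])
im,d=eyes.get_image("side"); cv2.imwrite("pics/s6c.png",cv2.resize(im[210:260,260:360,::-1],None,fx=8,fy=8,interpolation=cv2.INTER_CUBIC)); i=im.astype(int)
for u in (278,282,286,290,312,314,318,322,326,330): print(u,i[220:236,u].sum(1))
E
```

```text
[0.63734348 0.02627063 0.0786061 ] 0.1906387084497691 [-2.33578523 -6.73351535  8.63235117] 0.1924626158873656 0.0016306502805697896
278 [306 302 305 305 306 317 350 368 370 381 402 408 405 404 403 405]
282 [308 313 311 313 310 322 348 367 346 318 312 313 310 312 312 312]
286 [312 315 314 312 313 332 370 373 339 316 316 315 316 317 315 318]
290 [300 298 299 298 298 321 362 367 329 306 304 300 303 302 300 303]
312 [321 325 324 326 327 348 388 383 334 320 320 325 327 325 325 325]
314 [316 314 315 316 318 342 384 381 329 315 319 317 319 315 320 317]
318 [321 321 321 319 321 332 361 372 349 324 319 318 319 321 322 321]
322 [297 297 294 295 294 316 359 359 323 299 291 296 298 295 297 296]
326 [306 304 308 308 307 327 365 367 330 312 307 311 307 310 309 307]
330 [298 295 293 295 297 315 356 363 331 306 300 296 299 302 300 300]
```

View pics/s6c.png

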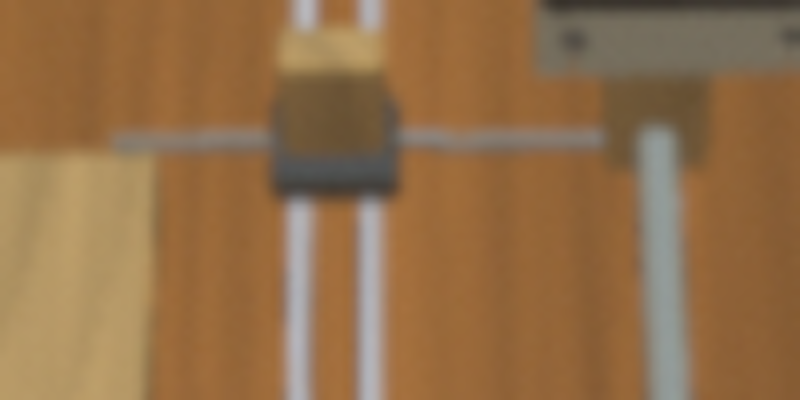

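The pointer and the needle now lie on the same row (226.5 and 226.4 px), and the grip is holding still, so I'll hand in.

```bash
python3 - <<'E'
from cell import arm
s=arm.observe();print(s["position"],s["width"],s["clock"]);print(arm.sign_off())
E
```

```text
[0.63735582 0.02625819 0.0786224 ] 0.19538649527999033 13.0
the job is handed in; nothing more can be done
None
```

I set the cursor's needle level with the stave's free end, let go of it, then pulled the rod out about 105 mm and handed in at 13.0 s, still gripping the pull. No verdict came back.

- **Cursor against stave end:** the two views disagreed slightly. The wrist view put the needle 1.7 mm short of the end; the side view put it within 1 mm. Both are inside the 6 mm limit.
- **Rod pointer against needle:** the side view had them on the same row to about 0.25 px, roughly 0.5 mm.
- **Hold:** the jaws were set to 25 N and stood at the pull's 18 mm thickness. The wrist force was about 7 N along the pull, matching the spring. The joints were essentially still, at 0.002 rad/s or less.
- **Pail, mallet and offcut:** I kept clear of all three but did not measure their positions again at the end.

**Mistake along the way:** on the first release I repeated an old shift in the move call. That jogged the arm and left the cursor about 3 to 5 mm past the stave end. I closed the jaws on the fin again to bring it back, released it and re-measured before touching the rod. The cursor readings above are from after that fix.

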